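# Feel for the wax-warmer key left on and release it

### The job

One of the four identical push-latch keys on the wax warmer was left latched down. With a fingertip, tap all four lightly, one after another starting at the yellow disc, without switching any on or releasing the latched one yet; then press the latched key right in and let go so that it springs up, and take the hand clear. Pick nothing up, and leave the cup, brush and stamp where they are.

Things in the scene. Friction and masses are not known exactly. Their poses are not given: they have to be found in the camera images.
- warmer: Four-well wax warmer, a fixed dark steel box 200 mm (its x) by 290 mm (its y) by 60 mm high, origin at the centre of its underside on the table. At yaw 0 the key row is on the robot's side (its -x half) on an aluminium strip and runs along its y; four round steel wells with amber wax (44 mm wide, 8 mm above the top) lie in its +x half. A yellow disc 22 mm across marks the +y end of the key row.
- place1 (a point): Place 1 of the key row counted from the yellow disc (place 1 lies at warmer x -52 mm, y 75 mm). The point is where the middle of the top of a key that is up lies: 82 mm above the table, 22 mm above the warmer's top. It does not move with the key.
- place2 (a point): Place 2 of the key row counted from the yellow disc (place 2 lies at warmer x -52 mm, y 25 mm). The point is where the middle of the top of a key that is up lies: 82 mm above the table, 22 mm above the warmer's top. It does not move with the key.
- place3 (a point): Place 3 of the key row counted from the yellow disc (place 3 lies at warmer x -52 mm, y -25 mm). The point is where the middle of the top of a key that is up lies: 82 mm above the table, 22 mm above the warmer's top. It does not move with the key.
- place4 (a point): Place 4 of the key row counted from the yellow disc (place 4 lies at warmer x -52 mm, y -75 mm). The point is where the middle of the top of a key that is up lies: 82 mm above the table, 22 mm above the warmer's top. It does not move with the key.
- key_a_top (a point): Middle of the top of key A: a white square cap 30 x 30 mm in a black bezel 42 x 42 mm, moving straight down. It stands 14 mm above the bezel when up, 10 mm when latched. Which place of the row each key has changes from run to run; all four look alike.
- key_a (a joint): Depth of key A in m: 0 = up, 0.010 = fully in. A key that is up yields from about 2 N and takes 0.6 N more per mm (about 8 N fully in). It springs up again when let go, but pressed in 5.5 mm or more it counts as switched on, which is a fault. The one latched key rests about 4 mm down and feels solid under a push of less than about 4 N; its catch lets go once it is pressed to between 7 and 8 mm (some 6.5 N), and when the finger leaves it springs up to 0.
- key_b_top (a point): Middle of the top of key B: a white square cap 30 x 30 mm in a black bezel 42 x 42 mm, moving straight down. It stands 14 mm above the bezel when up, 10 mm when latched. Which place of the row each key has changes from run to run; all four look alike.
- key_b (a joint): Depth of key B in m: 0 = up, 0.010 = fully in. A key that is up yields from about 2 N and takes 0.6 N more per mm (about 8 N fully in). It springs up again when let go, but pressed in 5.5 mm or more it counts as switched on, which is a fault. The one latched key rests about 4 mm down and feels solid under a push of less than about 4 N; its catch lets go once it is pressed to between 7 and 8 mm (some 6.5 N), and when the finger leaves it springs up to 0.
- key_c_top (a point): Middle of the top of key C: a white square cap 30 x 30 mm in a black bezel 42 x 42 mm, moving straight down. It stands 14 mm above the bezel when up, 10 mm when latched. Which place of the row each key has changes from run to run; all four look alike.
- key_c (a joint): Depth of key C in m: 0 = up, 0.010 = fully in. A key that is up yields from about 2 N and takes 0.6 N more per mm (about 8 N fully in). It springs up again when let go, but pressed in 5.5 mm or more it counts as switched on, which is a fault. The one latched key rests about 4 mm down and feels solid under a push of less than about 4 N; its catch lets go once it is pressed to between 7 and 8 mm (some 6.5 N), and when the finger leaves it springs up to 0.
- key_d_top (a point): Middle of the top of key D: a white square cap 30 x 30 mm in a black bezel 42 x 42 mm, moving straight down. It stands 14 mm above the bezel when up, 10 mm when latched. Which place of the row each key has changes from run to run; all four look alike.
- key_d (a joint): Depth of key D in m: 0 = up, 0.010 = fully in. A key that is up yields from about 2 N and takes 0.6 N more per mm (about 8 N fully in). It springs up again when let go, but pressed in 5.5 mm or more it counts as switched on, which is a fault. The one latched key rests about 4 mm down and feels solid under a push of less than about 4 N; its catch lets go once it is pressed to between 7 and 8 mm (some 6.5 N), and when the finger leaves it springs up to 0.
- jar: Blue ceramic cup, 64 mm across, 75 mm high, standing on the table beside the yellow end of the warmer; origin under its centre. A bystander.
- brush: Brush 170 mm long lying on the table beyond the warmer; origin under its middle. A bystander.
- stamp: Wooden printing stamp, 50 x 50 x 22 mm block with a knob 22 mm wide and 30 mm high on top, standing on the table beside the other end of the warmer; origin under its centre. A bystander.

How it is judged:
By the outcome, as a careful person would: the job done as asked, in the order asked, and still so for the second after the job is handed in, with the robot touching nothing.
It also fails if it takes over 48 s, if anything falls off the work surface, if the arm or the gripper's body presses on something with over 40 N, if the wrist force passes 120 N, or if a joint passes its speed limit or range.

### The arm

A 6-joint arm with a two-finger parallel gripper is mounted at the origin on the work surface. World frame = base frame: x ahead of the robot, y to its left, z up, the work surface at z = 0. Lengths are in m, angles in rad, forces in N, time in s.
With the tool pointing down it reaches from about 0.375 to 0.9 m from the base axis. Payload 3.1 kg.
Tool frame: the origin (TCP) lies midway between the tips of the shut fingers; the grasp point (between the pads) lies 19 mm behind it; x points along the fingers, z is the direction in which the jaws open and shut, and the axes are right-handed (so a half turn about x gives the same grasp; the last joint's range is limited). The gripper opens to 85 mm and grips with 20 to 120 N. Pads are 22 mm wide; open, the fingers measure 114 mm over their backs; the gripper's body (76 mm by 85 mm) begins 54 mm behind the grasp point. The pads swing forward as they close: fully open they stand 13 mm farther back than shut.
Start: joints at [-1.363, 0.527, 1.433, -0, 1.181, -0.178], TCP at [0.235, -0.579, 0.231] pointing down, gripper open.
Joint ranges: [-3.08, 3.08], [-0.75, 2.2], [0.22, 2.44], [-1.43, 4.57], [0, 2.65], [-2.85, 2.85]. Speed limits (rad/s): [2.79, 2.79, 3.14, 3.14, 3.14, 3.14].

### API

Orientations are given as a unit quaternion [x, y, z, w].
In Python, from station import status, snapshot, camera_params, ticket gives the robot as it stands.
- The arm moves only by the tool arm_command, never from a script. Its argument "series" is a list that holds one entry, the list of rows, each a list of 4 numbers: the shift along the tool's x, y, z in mm, then the turn about the tool's x in rad. A call has 1 to 10 rows; each row shifts and turns the commanded pose from where the row before left it, along the tool's axes as they then stand; what a row does not reach is not made up. A row lasts 1/10 s, in which the tool goes at most 50 mm and 8.59 degrees, less where a joint would pass 70% of its speed; a pose out of reach is approached as far as the arm can. A call is refused whole if a number of a shift passes 50 or a number of a turn 0.15, either way. A call with a gripper value outside its range is refused whole. "jaw" is the opening in per cent of the stroke, from 0 (shut) to 100 (fully open), set as the call begins (left out, the last holds). The fingers move at their own pace and stop on an object; "force" is the grip in N (left out, the last holds). Time passes only in rows, so rows that do not move let the fingers close. It gives the time, the measured TCP pose, the force and the opening at its end, in the units of the state.
- status.sense(): the state, without advancing time (a new reading comes with each control period).
- snapshot(name): name is "scene" or "top" or "wrist"; returns the picture (420x560x3 uint8, red, green, blue); there is no depth.
- camera_params(name): a dict with "fovy" (degrees; the focal length in pixels is half the picture's height over the tangent of half this angle, whatever the lens; pixels are square), "cx", "cy" (the principal point, pixels), "extrinsics" (4x4, takes a point from camera to world coordinates); the wrist camera has in their place "mount" (4x4, takes a point from camera to tool coordinates, whose origin is the TCP and whose axes are the tool frame's). Camera axes: x right, y down, z forward; pixel columns grow to the right and rows downward; lengths in m; the calibration is good to about 2 mm. The wrist camera is an equidistant fisheye: a pixel r from the principal point sees the ray r / f radians off the axis. A picture is of the moment at which its call begins: read the wrist's pose just before it. camera_params takes no time and is no camera call.
- ticket.sign_off(): hands the job in, once; it reports no verdict.
The state is a dict: "t": time; "q": joint angles; "qd": joint speeds; "tau": joint torques, N m; "tcp_pos": TCP position; "tool_rot": TCP orientation; "force": force on the tool from outside, world axes, zero at the start; "ft_torque": the same for the moment, N m; "finger_gap": opening from 0.0 (shut) to 1.0 (fully open).
Only numpy, scipy, OpenCV 4.12 (cv2) and the standard library are available. Lean on these libraries where they do the work, as an engineer would, in place of code of your own. Each camera call takes 0.05 s, during which the arm holds its last target. There are 200 camera calls.

## Working session

There is one attempt and no reset: what is moved stays moved. The work goes in short steps, Python scripts to look and compute and a tool call to move; the robot and the scene stay as the last step left them, time stands still between calls to the robot, and variables do not carry over. Pictures are saved under pics/ and viewed, about 8 in all and at most 12, crops included, and the job is handed in when it is done.

Besides the shell and the picture viewer there is one more tool, called after "Request:" as name([rows], argument=value, ...), one row to a line, values as JSON. arm_command: Moves the arm, as the interface text tells. Its arguments: {"type":"object","properties":{"series":{"type":"array"},"jaw":{"type":"number"},"force":{"type":"number"}},"required":["series"]}

```bash
mkdir -p pics; python3 - <<'E'
from station import status, snapshot, camera_params, ticket
import cv2,numpy as np
s=status.sense();print({k:np.round(v,3).tolist() for k,v in s.items()})
for n in("top","scene"):
    im=snapshot(n);cv2.imwrite(f"pics/{n}0.png",im[:,:,::-1])
    p=camera_params(n);print(n,p)
print(camera_params("wrist"))
E
```

```text
{'t': 0.0, 'q': [-1.364, 0.528, 1.434, -0.0, 1.181, -0.178], 'qd': [0.0, -0.0, -0.0, 0.001, -0.0, -0.001], 'tau': [-0.0, -44.235, -17.803, -0.0, 0.008, -0.0], 'tcp_pos': [0.235, -0.578, 0.23], 'tool_rot': [0.395, 0.587, -0.394, 0.586], 'force': [-0.825, -0.721, -0.429], 'ft_torque': [0.005, -0.009, -0.016], 'finger_gap': 0.999}
top {'fovy': 53.63949957747704, 'cx': 273.234202975045, 'cy': 210.1172774070574, 'extrinsics': array([[ 0.13719358, -0.96188617,  0.23654371,  0.45254162],
       [-0.99051686, -0.13499668,  0.02553908,  0.00645955],
       [ 0.00736693, -0.23780433, -0.97128514,  0.80836319],
       [ 0.        ,  0.        ,  0.        ,  1.        ]])}
scene {'fovy': 50.45943719198489, 'cx': 282.80540633157614, 'cy': 209.70265106495046, 'extrinsics': array([[ 0.67954795,  0.58318411, -0.44509648,  0.99311099],
       [ 0.73360897, -0.5354632 ,  0.418446  , -0.29774768],
       [ 0.00569827, -0.61088089, -0.79170201,  0.72365052],
       [ 0.        ,  0.        ,  0.        ,  1.        ]])}
{'fovy': 65.70646984690485, 'cx': 272.09016686272605, 'cy': 204.69904713831033, 'mount': array([[-1.14772465e-03, -2.83514362e-01,  9.58967304e-01,
        -1.42523697e-01],
       [-3.27808448e-04, -9.58967777e-01, -2.83514894e-01,
         7.18374380e-02],
       [ 9.99999288e-01, -6.39754615e-04,  1.00769255e-03,
         8.48918437e-04],
       [ 0.00000000e+00,  0.00000000e+00,  0.00000000e+00,
         1.00000000e+00]])}
```

View pics/top0.png

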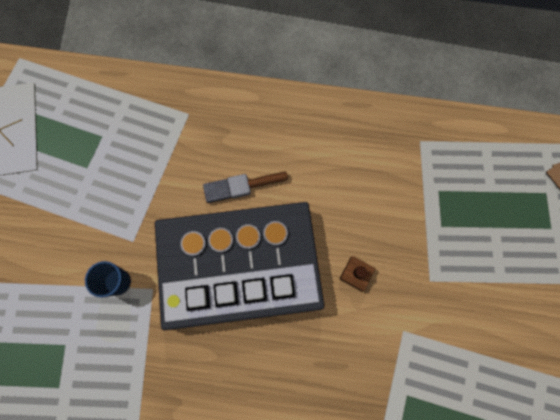

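View pics/scene0.png

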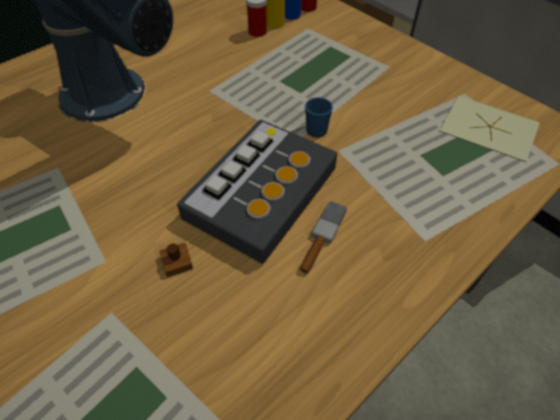

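```bash
cat > h.py <<'E'
import numpy as np, cv2
from scipy.spatial.transform import Rotation as R
from scipy.optimize import least_squares
from station import status, snapshot, camera_params
def proj(n,P):
    p=camera_params(n);T=np.linalg.inv(p["extrinsics"]);f=210/np.tan(np.radians(p["fovy"])/2)
    c=P@T[:3,:3].T+T[:3,3];return f*c[:,:2]/c[:,2:]+[p["cx"],p["cy"]]
def pwrist(P,s):
    p=camera_params("wrist");r=R.from_quat(s["tool_rot"]).as_matrix();M=p["mount"]
    t=(P-s["tcp_pos"])@r;c=(t-M[:3,3])@M[:3,:3];f=210/np.tan(np.radians(p["fovy"])/2)
    rr=np.hypot(c[:,0],c[:,1]);th=np.arctan2(rr,c[:,2]);return f*th[:,None]*c[:,:2]/rr[:,None]+[p["cx"],p["cy"]]
K=np.array([[-.052,y,.08] for y in(.075,.025,-.025,-.075)])
def W(v,P=K):
    c,s_=np.cos(v[2]),np.sin(v[2]);return np.c_[v[0]+c*P[:,0]-s_*P[:,1],v[1]+s_*P[:,0]+c*P[:,1],P[:,2]]
E
python3 - <<'E'
from h import *
t=np.array([[197,298],[226,294],[255,290],[283,287]]);s=np.array([[260,141],[246,154],[232,170],[216,186]])
for use in("t","s","ts"):
    g=lambda v:np.r_[(proj("top",W(v))-t).ravel() if"t"in use else[],(proj("scene",W(v))-s).ravel()if"s"in use else[]]
    r=least_squares(g,[.5,.1,0]);print(use,r.x,np.abs(r.fun).max())
v=r.x;print(W(v).round(4));c=np.array([[sx*.1,sy*.145,.06] for sx in(-1,1) for sy in(-1,1)])
print(proj("top",W(v,c)).round())
st=status.sense();print(R.from_quat(st["tool_rot"]).as_matrix().round(3))
E
```

```text
t [0.5281312  0.07528451 0.26420372] 0.533516314164558
s [0.53520068 0.07285602 0.26006196] 0.981906502599486
ts [0.53024303 0.0749564  0.26430459] 2.6752374354340134
[[ 0.4605  0.1338  0.08  ]
 [ 0.4735  0.0855  0.08  ]
 [ 0.4866  0.0372  0.08  ]
 [ 0.4996 -0.011   0.08  ]]
[[327. 309.]
 [161. 330.]
 [310. 199.]
 [154. 218.]]
[[-0.     0.927  0.376]
 [ 0.002  0.376 -0.927]
 [-1.     0.    -0.002]]
```

Request:
arm_command([
  [[0, 0, 0, 0.12], [0, 22, -32, 0], [0, 22, -32, 0], [0, 22, -32, 0], [0, 22, -32, 0], [0, 22, -32, 0], [0, 22, -32, 0], [0, 22, -32, 0], [0, 22, -32, 0], [0, 22, -32, 0]],
], jaw=0, force=20)

```text
t: 1.1
tcp_pos: [0.3507, -0.2474, 0.2311]
tool_rot: [0.43, 0.562, -0.429, 0.562]
force: [0.4, 0.2, -0.6]
finger_gap: -0.0
```

Request:
arm_command([
  [[6, 22, -32, 0], [6, 22, -32, 0], [6, 22, -32, 0], [6, 22, -32, 0], [6, 22, -32, 0], [6, 22, -32, 0], [6, 22, -32, 0], [8, 18, -32, 0], [0, 0, 0, 0], [0, 0, 0, 0]],
])

```text
t: 2.1
tcp_pos: [0.4489, 0.0437, 0.1809]
tool_rot: [0.428, 0.563, -0.429, 0.562]
force: [-0.5, -0.2, -0.2]
finger_gap: -0.002
```

```bash
python3 - <<'E'
from h import *
s=status.sense();im=snapshot("wrist");cv2.imwrite("pics/w1.png",im[:,:,::-1])
np.savez("w1.npz",p=s["tcp_pos"],r=s["tool_rot"])
v=[.53024,.07496,.2643];print(s["t"],np.round(s["tcp_pos"],4),np.round(s["force"],2),s["finger_gap"],R.from_quat(s["tool_rot"]).as_matrix().round(3).tolist());print(pwrist(W(v),s).round())
E
```

```text
2.1 [0.4489 0.0437 0.1809] [-0.47 -0.22 -0.2 ] -0.001545467679658673 [[-0.001, 0.964, 0.265], [-0.0, 0.265, -0.964], [-1.0, -0.001, -0.0]]
[[164. 162.]
 [226. 161.]
 [292. 161.]
 [356. 162.]]
```

View pics/w1.png

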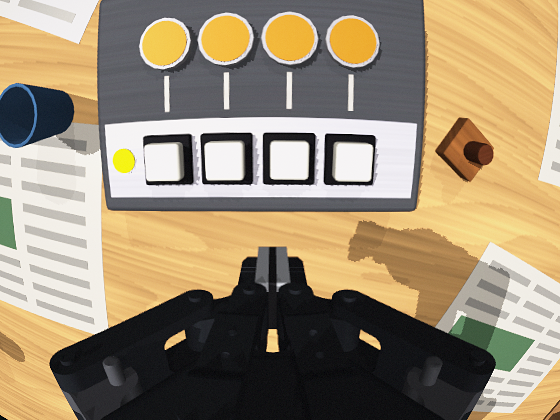

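Request:
arm_command([
  [[15, 9, -21, 0], [15, 9, -21, 0], [15, 9, -21, 0], [15, 8, -21, 0], [14, 0, 0, 0], [14, 0, 0, 0], [0, 0, 0, 0], [0, 0, 0, 0]],
])

```text
t: 2.95
tcp_pos: [0.4613, 0.1321, 0.0936]
tool_rot: [0.43, 0.561, -0.43, 0.561]
force: [0.2, -0.2, 0.1]
finger_gap: 0.0
```

```bash
python3 - <<'E'
from h import *
s=status.sense();im=snapshot("wrist");cv2.imwrite("pics/w2.png",im[:,:,::-1])
r=R.from_quat(s["tool_rot"]).as_matrix();P=W([.53024,.07496,.2643])
print(s["t"],np.round(s["tcp_pos"],4),np.round(s["force"],2));print(((P-s["tcp_pos"])@r*1000).round(1),pwrist(P,s).round())
E
```

```text
2.95 [0.4613 0.1321 0.0936] [ 0.24 -0.18  0.09]
[[ 13.6  -0.3  -1.8]
 [ 13.6  -0.3  48.2]
 [ 13.6  -0.3  98.2]
 [ 13.6  -0.3 148.2]] [[267. 252.]
 [359. 251.]
 [440. 248.]
 [503. 244.]]
```

View pics/w2.png

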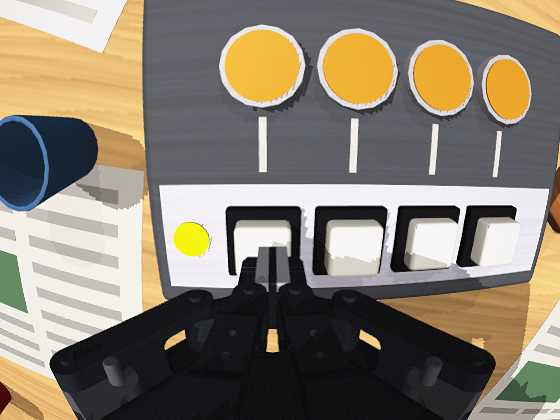

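```bash
python3 - <<'E'
from h import *
im=cv2.imread("pics/w2.png")[190:300,200:540];cv2.imwrite("pics/w2c.png",cv2.resize(im,None,fx=2.3,fy=2.3,interpolation=2))
s=status.sense();print(pwrist(np.array([s["tcp_pos"]]),s))
E
```

```text
[[270.00960931 263.28264849]]
```

View pics/w2c.png

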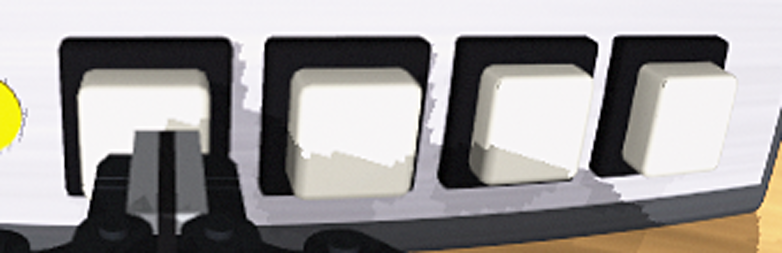

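Request:
arm_command([
  [[4, 0, -3, 0], [4, 0, 0, 0], [2, 0, 0, 0], [1, 0, 0, 0], [1, 0, 0, 0], [1, 0, 0, 0], [0, 0, 0, 0], [0, 0, 0, 0]],
])

```text
t: 3.8
tcp_pos: [0.4601, 0.1362, 0.0804]
tool_rot: [0.429, 0.562, -0.429, 0.562]
force: [-1.3, 0.1, 3.5]
finger_gap: -0.0
```

Request:
arm_command([
  [[1, 0, 0, 0], [0, 0, 0, 0], [0, 0, 0, 0]],
])

```text
t: 4.1
tcp_pos: [0.4602, 0.1362, 0.0794]
tool_rot: [0.429, 0.562, -0.429, 0.562]
force: [-0.8, 0.3, 3.5]
finger_gap: 0.002
```

Key at place 1 is up (yields softly). On to place 2.

Request:
arm_command([
  [[-7, 0, 0, 0], [-8, 0, 0, 0], [0, 0, 25, 0], [0, 0, 25, 0], [0, 0, 0, 0], [6, 0, 0, 0], [4, 0, 0, 0], [2, 0, 0, 0], [1, 0, 0, 0], [0, 0, 0, 0]],
])

```text
t: 5.1
tcp_pos: [0.4725, 0.0886, 0.0811]
tool_rot: [0.429, 0.563, -0.429, 0.561]
force: [-1.1, 2.0, 2.1]
finger_gap: 0.002
```

Request:
arm_command([
  [[1, 0, 0, 0], [0, 0, 0, 0], [0, 0, 0, 0]],
])

```text
t: 5.4
tcp_pos: [0.473, 0.0882, 0.0804]
tool_rot: [0.429, 0.562, -0.429, 0.562]
force: [-1.1, 0.9, 1.4]
finger_gap: -0.002
```

Request:
arm_command([
  [[1, 0, 0, 0], [0, 0, 0, 0], [0, 0, 0, 0], [0, 0, 0, 0]],
])

```text
t: 5.8
tcp_pos: [0.4732, 0.088, 0.0793]
tool_rot: [0.429, 0.562, -0.429, 0.562]
force: [-2.1, 2.4, 2.8]
finger_gap: 0.002
```

```bash
python3 - <<'E'
from h import *
for i in range(4):
    s=status.sense();print(s["t"],np.round(s["force"],2),np.round(s["tcp_pos"],4));snapshot("top")
E
```

```text
5.8 [-2.15  2.44  2.83] [0.4732 0.088  0.0793]
5.85 [-0.61  1.66  3.47] [0.4732 0.088  0.0793]
5.9 [-1.74  2.19  3.66] [0.4732 0.088  0.0793]
5.95 [-2.43  1.88  2.97] [0.4733 0.088  0.0793]
```

Request:
arm_command([
  [[-7, 0, 0, 0], [-8, 0, 0, 0], [0, 0, 25, 0], [0, 0, 25, 0], [0, 0, 0, 0], [0, 0, 0, 0], [6, 0, 0, 0], [4, 0, 0, 0], [2, 0, 0, 0], [0, 0, 0, 0]],
])

```text
t: 7.0
tcp_pos: [0.486, 0.0402, 0.0818]
tool_rot: [0.429, 0.562, -0.429, 0.562]
force: [-0.9, -0.4, 0.5]
finger_gap: -0.003
```

Request:
arm_command([
  [[1, 0, 0, 0], [1, 0, 0, 0], [0, 0, 0, 0], [0, 0, 0, 0]],
])

```text
t: 7.4
tcp_pos: [0.4866, 0.0397, 0.0803]
tool_rot: [0.429, 0.562, -0.429, 0.562]
force: [0.4, 0.5, 1.0]
finger_gap: 0.002
```

```bash
cat > f.py <<'E'
from h import *
F=[]
for i in range(5):
    s=status.sense();F.append(s["force"]);snapshot("top")
print(s["t"],np.mean(F,0).round(2),np.round(s["tcp_pos"],4))
E
python3 f.py
```

```text
7.6 [0.29 0.09 0.14] [0.4865 0.0397 0.0804]
```

No contact at 80.4 mm: place 3 looks like the latched one. Feel down gently.

Request:
arm_command([
  [[1, 0, 0, 0], [1, 0, 0, 0], [0, 0, 0, 0], [0, 0, 0, 0]],
])

```text
t: 8.05
tcp_pos: [0.4866, 0.0397, 0.0784]
tool_rot: [0.429, 0.562, -0.429, 0.562]
force: [0.3, -0.1, 2.6]
finger_gap: 0.004
```

```bash
python3 f.py
```

```text
8.25 [-0.65 -0.07  2.32] [0.4866 0.0397 0.0784]
```

Request:
arm_command([
  [[-8, 0, 0, 0], [-8, 0, 0, 0], [0, 0, 25, 0], [0, 0, 25, 0], [0, 0, 0, 0], [0, 0, 0, 0], [6, 0, 0, 0], [4, 0, 0, 0], [2, 0, 0, 0], [0, 0, 0, 0]],
])

```text
t: 9.3
tcp_pos: [0.4988, -0.0077, 0.0818]
tool_rot: [0.429, 0.563, -0.429, 0.561]
force: [-1.2, 0.5, 1.4]
finger_gap: 0.0
```

Request:
arm_command([
  [[1, 0, 0, 0], [1, 0, 0, 0], [1, 0, 0, 0], [0, 0, 0, 0], [0, 0, 0, 0]],
])

```text
t: 9.8
tcp_pos: [0.4993, -0.0083, 0.0794]
tool_rot: [0.429, 0.562, -0.429, 0.562]
force: [-1.6, 2.1, 3.1]
finger_gap: 0.001
```

```bash
python3 f.py
```

```text
10.0 [-1.85  2.43  3.59] [ 0.4995 -0.0085  0.0794]
```

Place 4 is up. Back to place 3 and press it in.

Request:
arm_command([
  [[-8, 0, 0, 0], [-8, 0, 0, 0], [0, 0, -25, 0], [0, 0, -25, 0], [0, 0, 0, 0], [0, 0, 0, 0], [0, 0, 0, 0], [8, 0, 0, 0], [6, 0, 0, 0], [0, 0, 0, 0]],
])

```text
t: 11.05
tcp_pos: [0.4859, 0.0393, 0.0802]
tool_rot: [0.429, 0.562, -0.43, 0.561]
force: [-0.1, 0.3, -0.3]
finger_gap: -0.0
```

Request:
arm_command([
  [[2, 0, 0, 0], [2, 0, 0, 0], [1, 0, 0, 0], [1, 0, 0, 0], [1, 0, 0, 0], [1, 0, 0, 0], [1, 0, 0, 0], [0, 0, 0, 0], [0, 0, 0, 0]],
])

```text
t: 11.95
tcp_pos: [0.4865, 0.0395, 0.073]
tool_rot: [0.429, 0.562, -0.429, 0.562]
force: [-1.5, -2.1, 8.6]
finger_gap: -0.003
```

```bash
python3 f.py
```

```text
12.15 [-1.33 -1.58  7.11] [0.4865 0.0395 0.073 ]
```

Request:
arm_command([
  [[0.8, 0, 0, 0], [0, 0, 0, 0], [0, 0, 0, 0], [-4, 0, 0, 0], [-10, 0, 0, 0], [-30, 0, 0, 0], [-40, -10, 0, 0], [-25, -25, 0, 0], [0, 0, 0, 0], [0, 0, 0, 0]],
])

```text
t: 13.2
tcp_pos: [0.453, 0.0306, 0.181]
tool_rot: [0.43, 0.561, -0.429, 0.562]
force: [-0.0, -0.3, -0.9]
finger_gap: -0.003
```

```bash
python3 - <<'E'
from h import *
s=status.sense();im=snapshot("wrist")[:,:,::-1]
P=W([.53024,.07496,.2643])
print(s["t"],np.round(s["tcp_pos"],4),np.round(s["force"],2));print(pwrist(P,s).round())
cv2.imwrite("pics/w3.png",im)
E
```

```text
13.2 [0.453  0.0306 0.181 ] [-0.03 -0.28 -0.93]
[[148. 164.]
 [208. 162.]
 [274. 162.]
 [339. 162.]]
```

View pics/w3.png

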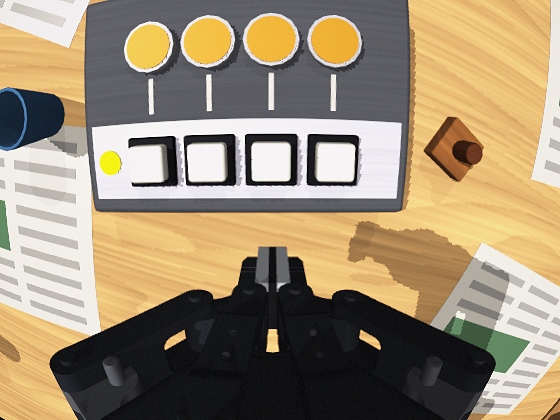

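The wrist picture shows all four white caps, at rows about 161 and columns 150, 208, 271 and 336. The hand is clear, and the cup and stamp are where they were. Next, I'll compare the fixed scene camera before and after to check that key 3 rose.

```bash
python3 - <<'E'
from h import *
a=cv2.imread("pics/scene0.png");b=np.ascontiguousarray(snapshot("scene")[:,:,::-1]);cv2.imwrite("pics/scene1.png",b)
K2=K.copy();K2[:,2]=.078;c=proj("scene",W([.5352,.0729,.26]));print(c.round(1), (c-proj("scene",W([.5352,.0729,.26],K2))).round(1)[2])
ca,cb=[cv2.resize(i[120:205,190:290],None,fx=4,fy=4,interpolation=cv2.INTER_CUBIC) for i in(a,b)]
cv2.imwrite("pics/cmp.png",np.hstack([ca,cb]))
E
```

```text
[[260.2 140. ]
 [246.3 154.6]
 [231.6 170. ]
 [216.  186.3]] [-0.1 -0.7]
```

View pics/cmp.png

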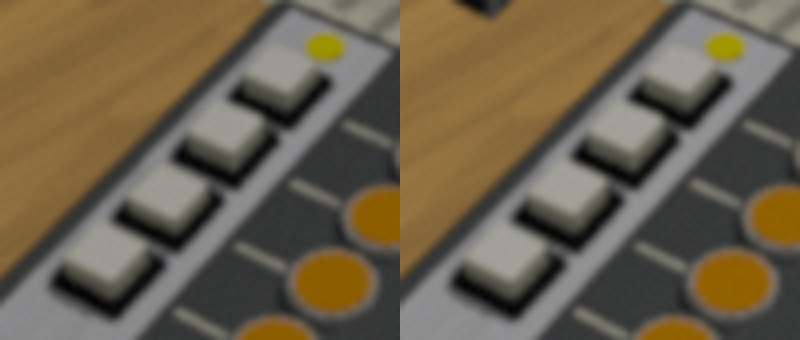

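```bash
python3 - <<'E'
from station import status, ticket
print(status.sense()["force"],ticket.sign_off())
E
```

```text
the job is handed in; nothing more can be done
[-0.24548161  0.09018901  0.34109195] None
```

I tapped the four keys in order from the yellow disc, then pressed the latched one at place 3 right in, let go and took the hand clear. I handed the job in at about 13 s on the robot's clock.

- **Taps:** Places 1, 2 and 4 were up. They yielded softly at about 3 to 3.6 N, pressed in no more than about 3 mm. Place 3 gave no contact at 80.4 mm and first carried load (about 2.3 N) at 78.4 mm, which fits a latched key.
- **Release:** I pressed place 3 to about 9 mm (about 7 N), then commanded 0.8 mm more, before letting go. The depth and force after that last step were not read.
- **Last checks:** In before-and-after scene pictures, the cap at place 3 looks higher and now matches its neighbours. I judged this by eye; the rise is only about 1.5 pixels, and I did not touch the key again to confirm. The final wrist picture shows the hand clear, with the cup and stamp still standing in place. The brush was not in that view, but the hand never went near it.
- **Disagreements:** The two fixed cameras placed the warmer about 7 mm apart along x. The wrist view agreed with the combined estimate to about 2 mm, so I used that. Small sideways forces of up to about 2.4 N showed up in the taps at places 2 and 4.

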